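# Clamp the rock block for the microscope

### The job

Two small fixtures with open toggle clamps stand on the microscopy bench; only one has a sawn rock block in its nest. Push that clamp's black handle down over center, as far as it goes, so that it stays down by itself and its rubber pad holds the block in the nest. Leave the clamp of the empty fixture open.

Things in the scene. Friction and masses are not known exactly. Their poses are not given: they have to be found in the camera images.
- handle_1 (a joint): handle of the clamp on the fixture that holds the block. 0 = fully open, rising 54 degrees above level; grows (rad) as it is pushed down; level and on center at 0.95; rigid stop at 1.07, where it locks. Past 1.0 it snaps home by itself; let go before 0.9 it springs back to about 0.55. At the grip it takes 1 to 2 N at first and about 5 N near 0.7. The pad arm comes down with it
- grip_1 (a point): point on the axis of that handle's black round grip (18 mm thick, from 53 to 127 mm from the handle's pivot), 100 mm from the pivot. Its own -x axis points outward along the handle to its free end, its y axis runs along the pivot pin (level), and z is square to the handle, on its upper side. The pivot is 60 mm above the table; seen from above the handle lies on one side of the pivot and the pad arm and nest on the other
- handle_2 (a joint): handle of the clamp on the empty fixture, an identical one; values as for handle_1. To be left open
- grip_2 (a point): the same point on the handle of the empty fixture
- pad_1: the rubber pad (18 mm across, 10 mm high, sprung on a spindle) at the end of the loaded fixture's clamp arm; origin at the centre of its underside. Open, it stands raised and tilted above the block
- specimen: sawn pale rock block, 60 x 44 x 24 mm, lying loose in the 10 mm high frame (the nest) on the loaded fixture's 12 mm thick base plate; origin at the centre of its underside, about 98 mm from the handle's pivot on the far side from the handle, its top 36 mm above the table
Not all that is in view belongs to the job. What is shaped like the part that bears handle_1 but blue is not meant. Leave any orange look-alike of the part that bears handle_2 alone.

How it is judged:
By the outcome, as a careful person would: the job done as asked, in the order asked, and still so for the second after the job is handed in, with the robot touching nothing.
It also fails if it takes over 32 s, if anything falls off the work surface, if the arm or the gripper's body presses on something with over 40 N, if the wrist force passes 120 N, or if a joint passes its speed limit or range.

### The arm

A 6-joint arm with a two-finger parallel gripper is mounted at the origin on the work surface. World frame = base frame: x ahead of the robot, y to its left, z up, the work surface at z = 0. Lengths are in m, angles in rad, forces in N, time in s.
With the tool pointing down it reaches from about 0.35 to 0.975 m from the base axis. Payload 4.9 kg.
Tool frame: the origin (TCP) lies at the very end of the fingers, on their centre line; the grasp point (between the pads) lies 19 mm behind it; z points along the fingers, y is the line along which they close (so a half turn about z gives the same grasp; the last joint's range is limited). The gripper opens to 85 mm and grips with 20 to 120 N. Pads are 22 mm wide; open, the fingers measure 114 mm over their backs; the gripper's body (76 mm by 85 mm) begins 54 mm behind the grasp point. The pads swing forward as they close: fully open they stand 13 mm farther back than shut.
Start: joints at [-1.463, 0.053, 1.613, -0, 1.476, -0.119], TCP at [0.141, -0.609, 0.231] pointing down, gripper open.
Joint ranges: [-3.01, 3.01], [-1.01, 2.22], [0.06, 2.58], [-1.02, 4.17], [0.09, 2.62], [-3.14, 3.14]. Speed limits (rad/s): [2.57, 2.57, 3.14, 3.14, 3.14, 3.14].

### API

Orientations are given as a rotation vector (axis times angle).
In Python, from station import ctrl, imaging gives the robot as it stands.
- The arm moves only by the tool play_rows, never from a script. Its argument "series" is a list of rows, each a list of 3 entries, a list of its own where there are three numbers: the opening, from 0 (shut) to 1 (fully open), then the shift along the tool's x, y, z each as a share of 0.05 m, from -1 to 1, then the turn, a rotation vector about the tool's x, y, z each as a share of 8 degrees, from -1 to 1. In form: [[grip, [dx, dy, dz], [ax, ay, az]], ...]. A call has 1 to 8 rows; each row shifts and turns the commanded pose from where the row before left it, along the tool's axes as they then stand; what a row does not reach is not made up. A row lasts 1/8 s, in which the tool goes at most 62.5 mm and 10.7 degrees, less where a joint would pass 70% of its speed; a pose out of reach is approached as far as the arm can. A call with a number of a shift or a turn outside -1 to 1 is refused whole. A call with a gripper value outside its range is refused whole. The fingers move at their own pace and stop on an object; "force" is the grip in N (left out, the last holds). Time passes only in rows, so rows that do not move let the fingers close. It gives the time, the measured TCP pose, the force, the opening and the grip force at its end, in the units of the state.
- ctrl.get_obs(): the state, without advancing time (a new reading comes with each control period).
- imaging.get_image(name): name is "side" or "top" or "wrist"; returns a dict with "color" (384x512x3 uint8, blue, green, red), "fx", "fy", "cx", "cy" (pixels), "D" ([k1, k2, p1, p2, k3] as OpenCV has them; the pictures are not rectified), "extrinsics" (4x4, takes a point from world to camera coordinates); the wrist camera has in their place "hand_eye" (4x4, takes a point from camera to tool coordinates, whose origin is the TCP and whose axes are the flange's). Camera axes: x right, y down, z forward; pixel columns grow to the right and rows downward; lengths in m; the calibration is good to about 2 mm. A picture is of the moment at which its call begins: read the wrist's pose just before it. There is no depth.
- ctrl.finish_job(): hands the job in; it is judged then, once.
The state is a dict: "t": time; "q": joint angles; "dq": joint speeds; "effort": joint torques, N m; "tool_pos": TCP position; "tool_rot": TCP orientation; "contact_force": force on the tool from outside, world axes, zero at the start; "wrist_torque": the same for the moment, N m; "opening": finger opening in m; "grip_force": force on a finger pad.
Only numpy, scipy, OpenCV 4.12 (cv2) and the standard library are available. Lean on these libraries where they do the work, as an engineer would, in place of code of your own. Each camera call takes 0.05 s, during which the arm holds its last target. There are 200 camera calls.

## Working session

There is one attempt and no reset: what is moved stays moved. The work goes in short steps, Python scripts to look and compute and a tool call to move; the robot and the scene stay as the last step left them, time stands still between calls to the robot, and variables do not carry over. Pictures are saved under pics/ and viewed, at most 10 in all, crops included, and the job is handed in when it is done.

Besides the shell and the picture viewer there is one more tool, called after "Request:" by a JSON object that holds its "fn" and its "kwargs", one argument or row to a line. play_rows: Moves the arm, as the interface text tells. Shift numbers are shares of 0.05 m and turn numbers shares of 8 degrees, none past 1 either way. Its arguments: {"type":"object","properties":{"series":{"type":"array"},"force":{"type":"number"}},"required":["series"]}

```bash
mkdir -p pics; ls
cat > h.py <<'E'
import numpy as np, cv2
from scipy.spatial.transform import Rotation as R
from station import ctrl, imaging
def cam(name):
    o=ctrl.get_obs(); im=imaging.get_image(name)
    K=np.array([[im['fx'],0,im['cx']],[0,im['fy'],im['cy']],[0,0,1.]])
    if name=='wrist':
        T=np.eye(4);T[:3,:3]=R.from_rotvec(o['tool_rot']).as_matrix();T[:3,3]=o['tool_pos']
        E=np.linalg.inv(T@np.array(im['hand_eye']))
    else: E=np.array(im['extrinsics'])
    return dict(img=np.array(im['color']),K=K,D=np.array(im['D'],float),E=E)
def ray(c,u,v):
    p=cv2.undistortPoints(np.array([[[u,v]]],float),c['K'],c['D'])[0,0]
    Rm=c['E'][:3,:3]; o=-Rm.T@c['E'][:3,3]; d=Rm.T@np.array([p[0],p[1],1.]); return o,d/np.linalg.norm(d)
def plane(c,u,v,z):
    o,d=ray(c,u,v); return o+d*(z-o[2])/d[2]
def tri(rs):
    A=sum(np.eye(3)-np.outer(d,d) for o,d in rs); b=sum((np.eye(3)-np.outer(d,d))@o for o,d in rs)
    p=np.linalg.solve(A,b); return p,[np.linalg.norm((np.eye(3)-np.outer(d,d))@(p-o)) for o,d in rs]
def proj(c,P):
    return cv2.projectPoints(np.array(P,float).reshape(-1,1,3),cv2.Rodrigues(c['E'][:3,:3])[0],c['E'][:3,3],c['K'],c['D'])[0][:,0]
E
python3 - <<'E'
from h import *
import pickle
cs={n:cam(n) for n in('top','side')}
pickle.dump(cs,open('c0.pkl','wb'))
for n,c in cs.items():
    cv2.imwrite(f'pics/{n}0.png',cv2.resize(c['img'],(800,600),interpolation=cv2.INTER_CUBIC)); print(n,-c['E'][:3,:3].T@c['E'][:3,3])
E
```

```text
pics
top [ 4.31132435e-01 -8.08778118e-04  1.01867593e+00]
side [0.30138849 0.78057431 0.9409992 ]
```

View pics/top0.png

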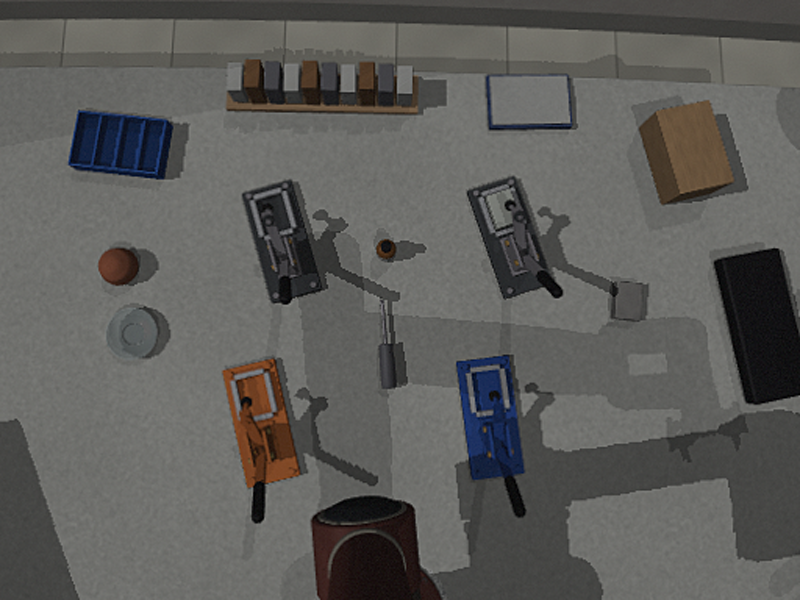

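View pics/side0.png

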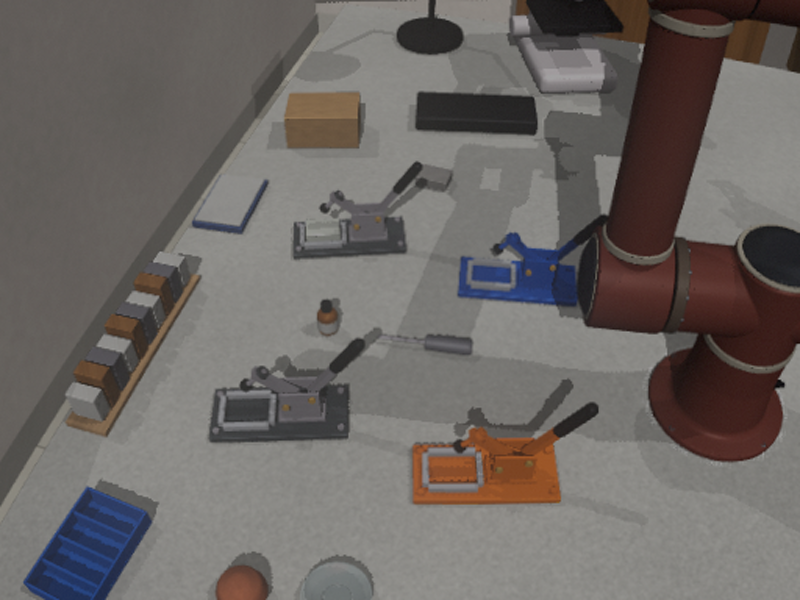

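Both views agree. Candidates in the top view (800x600 px) are:
- grey right (510,235): pale block in its nest
- grey left (285,240): empty nest
- orange (260,420) and blue (490,415): look-alikes

I choose grey right, with its black grip at about (549,284) in the top view and (407,178) in the side view. Next I check it in a crop and measure.

Run:
```python
from h import *
import pickle
cs=pickle.load(open('c0.pkl','rb'))
seeds={'top':(549,284),'side':(407,178)}
out=[];rs=[]
for n,c in cs.items():
    u,v=np.array(seeds[n])*.64
    g=c['img'].max(2); m=(g<45).astype(np.uint8)
    w=np.zeros_like(m); w[int(v)-18:int(v)+18,int(u)-18:int(u)+18]=1
    k,l,st,ce=cv2.connectedComponentsWithStats(m*w)
    # component nearest seed with area>30
    i=min([j for j in range(1,k) if st[j,4]>25],key=lambda j:np.hypot(*(ce[j]-[u,v])))
    r=cv2.minAreaRect(np.argwhere(l==i)[:,::-1].astype(np.float32)); print(n,st[i],ce[i],r)
    c['ce']=r[0]; rs.append(ray(c,*r[0]))
    a=int(u)-60,int(v)-65
    cr=c['img'][a[1]:a[1]+100,a[0]:a[0]+100].copy(); q=cv2.resize(cr,(400,400),interpolation=cv2.INTER_CUBIC)
    ys,xs=np.where(l==i); 
    for p in cv2.boxPoints(r): cv2.circle(q,tuple(int(t) for t in (p-a+.5)*4),3,(0,0,255),-1)
    out.append(q); print('crop origin',a)
cv2.imwrite('pics/crop.png',np.hstack(out))
p,e=tri(rs); print('mid grip',p,e)
t=cs['top']
for uv in [(467,190),(517,177),(557,284),(505,297)]:
    print(plane(t,uv[0]*.64,uv[1]*.64,.012))
```

```text
top [333 173  27  18 169] [349.96449704 181.49112426] ((346.91278076171875, 180.80628967285156), (25.896697998046875, 16.03343391418457), 7.765166282653809)
crop origin (291, 116)Traceback (most recent call last):
  File "<stdin>", line 12, in <module>
ValueError: min() iterable argument is empty
```

Run:
```python
from h import *
import pickle
cs=pickle.load(open('c0.pkl','rb'))
out=[]
for n,a in (('top',(291,108)),('side',(180,95))):
    q=cv2.resize(cs[n]['img'][a[1]:a[1]+100,a[0]:a[0]+100],(400,400),interpolation=cv2.INTER_CUBIC)
    q=np.clip(q.astype(float)*1.6,0,255).astype(np.uint8)
    for i in range(0,400,80): cv2.putText(q,str(i//4+a[0]),(i,10),0,.35,(0,255,255)); cv2.putText(q,str(i//4+a[1]),(0,i+5),0,.35,(0,255,255))
    out.append(q)
cv2.imwrite('pics/crop.png',np.hstack(out))
print(cs['side']['img'][108:120:2,250:270:2].max(2))
```

```text
[[137 139 140 138 139 120  45  46  47  46]
 [138 138 138 140 131  47  45  47  47  85]
 [137 138 138 138  55  49  48  45  71 107]
 [138 138 134  70  47  48  46  67  87  72]
 [141 137  88  48  47  47  61 119  74  58]
 [139 112  45  48  46  58 122 118  63  59]]
```

View pics/crop.png

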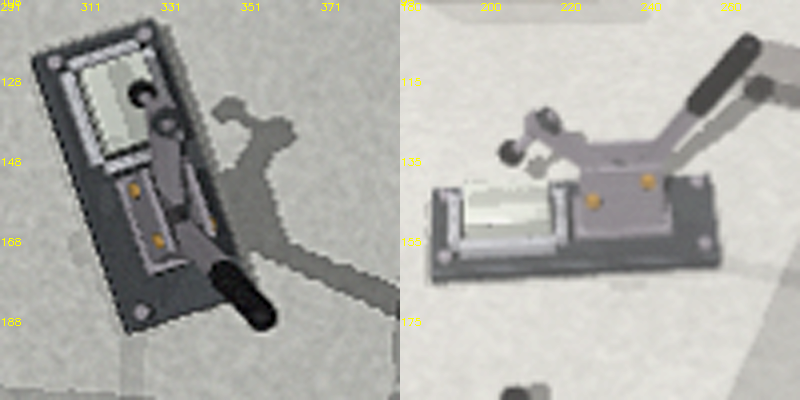

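The crop confirms a pale block in this nest and an open clamp. The grip axis runs from (347,175) to (357,187) px in the top view, and from (254,121) to (267,106) px in the side view.

Run:
```python
from h import *
import pickle
cs=pickle.load(open('c0.pkl','rb'));t,s=cs['top'],cs['side']
def px(u,v,a): return (u+.5)/4-.5+a[0],(v+.5)/4-.5+a[1]
A=(291,108);B=(180,95)
P=[]
for a,b in (((222,268),(298,105)),((266,320),(350,43))):
    p,e=tri([ray(t,*px(*a,A)),ray(s,*px(*b,B))]); print(p,e); P.append(p)
d=P[1]-P[0]; L=np.linalg.norm(d); print('len',L,'elev',np.degrees(np.arcsin(d[2]/L)),'az',np.degrees(np.arctan2(d[1],d[0])))
c=[plane(t,*px(u,v,A),.012) for u,v in ((33,55),(150,18),(248,290),(130,332))]
for q in c: print(q)
for i in range(4): print(np.linalg.norm(c[i]-c[(i+1)%4]))
ax=(c[3]+c[2]-c[0]-c[1]); print('plate az',np.degrees(np.arctan2(ax[1],ax[0])), 'centre',sum(c)/4)
# pad block top centre
print('block', plane(t,*px(118,107,A),.036))
o=ctrl.get_obs(); print(o['t'],o['tool_pos'],R.from_rotvec(o['tool_rot']).as_matrix().round(3),o['opening'])
```

```text
[ 0.56938281 -0.24196852  0.10802299] [np.float64(0.0011919825101703706), np.float64(0.0011919825101702733)]
[ 0.53462315 -0.25403367  0.15718703] [np.float64(0.001404777226990858), np.float64(0.001404777226991126)]
len 0.06140768982636766 elev 53.18905788320416 az -160.85800527854147
[ 0.72969809 -0.1384054   0.012     ]
[ 0.75799862 -0.2192225   0.012     ]
[ 0.57061621 -0.28486556  0.012     ]
[ 0.54064529 -0.20430304  0.012     ]
0.08562899144768707
0.19854767608288246
0.08595682318650223
0.20020853780590125
plate az -160.73865542775934 centre [ 0.64973955 -0.21169912  0.012     ]
block [ 0.68848341 -0.19203661  0.036     ]
0.1 [ 0.14047437 -0.60843848  0.23018893] [[ 0.974  0.225 -0.   ]
 [ 0.225 -0.974  0.002]
 [ 0.    -0.002 -1.   ]] 0.08539426946527139
```

Two checks hold up: the elevation is 53° and both azimuths are about -161°. The plate measures 200x86 mm, and the pivot is at about (0.602,-0.230). I'll turn the tool in line with the handle, shut the fingers and approach high.

Request:
{"fn": "play_rows", "kwargs": {
  "series": [
    [0,[0.5,-0.2,0],[0,0,-0.78]],
    [0,[0.92,-0.37,0],[0,0,0]],
    [0,[0.92,-0.37,0],[0,0,0]],
    [0,[0.92,-0.37,0],[0,0,0]],
    [0,[0.92,-0.37,0],[0,0,0]],
    [0,[0.92,-0.37,0],[0,0,0]],
    [0,[0.92,-0.37,0],[0,0,0]],
    [0,[0.92,-0.37,0],[0,0,0]]
  ],
  "force": 40
}}

```text
t: 1.1
tool_pos: [0.4249, -0.3638, 0.2308]
tool_rot: [-3.097, -0.525, 0.001]
contact_force: [1.0, -0.9, -0.1]
opening: 0.0001
grip_force: 0.0
```

```bash
cat > w.py <<'E'
from h import *
import sys
o=ctrl.get_obs(); M=R.from_rotvec(o['tool_rot']).as_matrix()
az=np.radians(-160.8);u=np.array([np.cos(az),np.sin(az),0]);v=np.array([-u[1],u[0],0]);piv=np.array([.602,-.2298,.06])
p=np.array(o['tool_pos']); d=p-piv
print('t',round(o['t'],2),'pos',p.round(4),'s',(d@u).round(4),'lat',(d@v).round(4),'z',p[2].round(4),'F',np.round(o['contact_force'],1),'open',round(o['opening'],4),'xaz',np.degrees(np.arctan2(M[1,0],M[0,0])).round(1),'down',-M[2,2].round(4))
if len(sys.argv)>1:
    s,z=map(float,sys.argv[1:3]); g=piv+u*s; g[2]=z; print('shares',(M.T@(g-p)/.05).round(2))
E
python3 w.py 0.04 0.19
```

```text
t 1.1 pos [ 0.4249 -0.3638  0.2308] s 0.2114 lat 0.0683 z 0.2308 F [ 1.  -0.9 -0.1] open 0.0001 xaz 19.2 down 1.0
shares [ 3.43 -1.36  0.82]
```

Request:
{"fn": "play_rows", "kwargs": {
  "series": [
    [0,[0.86,-0.34,0],[0,0,0]],
    [0,[0.86,-0.34,0],[0,0,0]],
    [0,[0.86,-0.34,0.2],[0,0,0]],
    [0,[0.65,-0.2,0.4],[0,0,0]],
    [0,[0,0,0],[0,0,0]],
    [0,[0,0,0],[0,0,0]]
  ]
}}

```text
t: 1.85
tool_pos: [0.556, -0.2547, 0.2011]
tool_rot: [-3.097, -0.525, 0.001]
contact_force: [0.0, 0.8, 0.2]
opening: -0.0
grip_force: 0.0
```

```bash
python3 w.py 0.04 0.15
python3 - <<'E'
from h import *
out=[]
for n in('side','wrist'):
    c=cam(n); im=c['img']
    if n=='side': im=im[60:210,130:330]
    out.append(cv2.resize(im,(400,300),interpolation=cv2.INTER_CUBIC))
cv2.imwrite('pics/hover.png',np.hstack(out))
E
```

```text
t 1.85 pos [ 0.556  -0.2547  0.2011] s 0.0517 lat 0.0084 z 0.2011 F [0.  0.8 0.2] open -0.0 xaz 19.2 down 1.0
shares [ 0.23 -0.17  1.02]
```

View pics/hover.png

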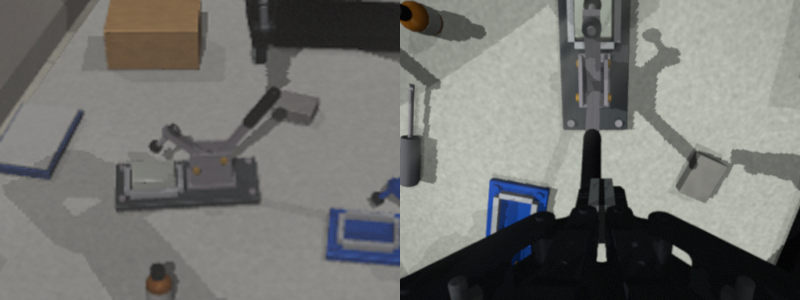

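The wrist view shows the grip at about (592,180), just left of the shut fingers at (600,190). The tool is therefore in line, with an 8 mm sideways fix still to make. Next I go down to contact and begin the arc.

Request:
{"fn": "play_rows", "kwargs": {
  "series": [
    [0,[0.22,-0.17,0.35],[0,0,0]],
    [0,[0,0,0.4],[0,0,0]],
    [0,[0,0,0.35],[0,0,0]],
    [0,[-0.2,0,0.15],[0,0,0]],
    [0,[-0.2,0,0.15],[0,0,0]],
    [0,[0,0,0],[0,0,0]]
  ]
}}

```text
t: 2.7
tool_pos: [0.5439, -0.2497, 0.1307]
tool_rot: [-3.097, -0.523, 0.002]
contact_force: [0.0, 0.2, -0.1]
opening: 0.0003
grip_force: 0.0
```

```bash
python3 w.py 0.076 0.110
```

```text
t 2.7 pos [ 0.5439 -0.2497  0.1307] s 0.0614 lat -0.0003 z 0.1307 F [ 0.   0.2 -0.1] open 0.0003 xaz 19.2 down 1.0
shares [-0.29  0.01  0.41]
```

Run:
```python
from h import *
out=[]
for n in('side','wrist'):
    c=cam(n); im=c['img']
    im=im[70:160,190:310] if n=='side' else im[100:340,96:416]
    out.append(cv2.resize(im,(400,300),interpolation=cv2.INTER_CUBIC))
cv2.imwrite('pics/c1.png',np.clip(np.hstack(out)*1.5,0,255).astype(np.uint8))
```

```text
(no output)
```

View pics/c1.png

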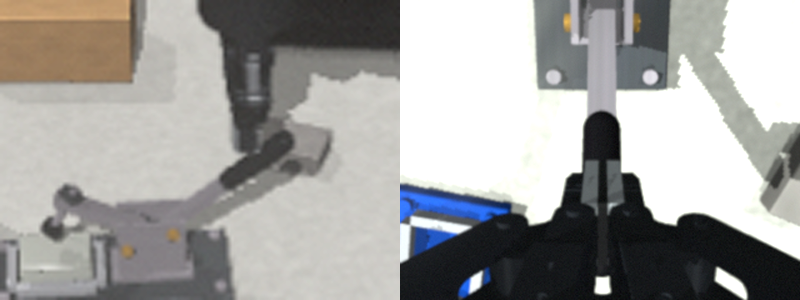

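The side crop shows the fingertip on the black grip at about (245,150), with the handle already lower. I carry on along the arc.

Request:
{"fn": "play_rows", "kwargs": {
  "series": [
    [0,[-0.15,0,0.2],[0,0,0]],
    [0,[-0.15,0,0.2],[0,0,0]],
    [0,[-0.1,0,0.24],[0,0,0]],
    [0,[-0.1,0,0.24],[0,0,0]],
    [0,[-0.08,0,0.34],[0,0,0]],
    [0,[0,0,0],[0,0,0]]
  ]
}}

```text
t: 3.55
tool_pos: [0.5159, -0.2581, 0.0678]
tool_rot: [-3.094, -0.524, 0.005]
contact_force: [-1.0, 0.2, 0.4]
opening: 0.0001
grip_force: 0.0
```

```bash
python3 w.py 0.09 0.058
```

```text
t 3.55 pos [ 0.5159 -0.2581  0.0678] s 0.0906 lat -0.0016 z 0.0678 F [-1.   0.2  0.4] open 0.0001 xaz 19.2 down 1.0
shares [0.01 0.03 0.2 ]
```

Request:
{"fn": "play_rows", "kwargs": {
  "series": [
    [0,[0,0,0.1],[0,0,0]],
    [0,[0,0,0.1],[0,0,0]],
    [0,[0,0,0.04],[0,0,0]],
    [0,[0,0,0],[0,0,0]]
  ]
}}

```text
t: 4.05
tool_pos: [0.518, -0.259, 0.0591]
tool_rot: [3.097, 0.525, 0.0]
contact_force: [-1.8, 1.3, 3.6]
opening: -0.0
grip_force: 2.0
```

```bash
python3 w.py 0.09 0.055
```

```text
t 4.05 pos [ 0.518  -0.259   0.0591] s 0.0889 lat -0.0 z 0.0591 F [-1.8  1.3  3.6] open -0.0 xaz 19.2 down 1.0
shares [-0.02  0.    0.08]
```

Contact is now 3.6 N at about the height expected for the stop. I press a little more to make sure of it.

Request:
{"fn": "play_rows", "kwargs": {
  "series": [
    [0,[0,0,0.06],[0,0,0]],
    [0,[0,0,0.06],[0,0,0]],
    [0,[0,0,0],[0,0,0]]
  ]
}}

```text
t: 4.42
tool_pos: [0.5183, -0.2593, 0.058]
tool_rot: [-3.097, -0.526, 0.002]
contact_force: [-14.8, 8.3, 30.6]
opening: 0.0
grip_force: 15.7
```

```bash
python3 w.py 0.09 0.055
```

```text
t 4.42 pos [ 0.5183 -0.2593  0.058 ] s 0.0887 lat 0.0003 z 0.058 F [-14.8   8.3  30.6] open 0.0 xaz 19.3 down 1.0
shares [-0.03 -0.01  0.06]
```

The handle is on its rigid stop: 30 N gives only 1 mm of travel. I back off straight up, move clear and look.

Request:
{"fn": "play_rows", "kwargs": {
  "series": [
    [0,[0,0,-0.2],[0,0,0]],
    [0,[0,0,-0.6],[0,0,0]],
    [0,[0,0,-1],[0,0,0]],
    [0,[0,0,-1],[0,0,0]],
    [0,[-0.8,0,-0.5],[0,0,0]],
    [0,[-0.8,0,0],[0,0,0]],
    [0,[0,0,0],[0,0,0]],
    [0,[0,0,0],[0,0,0]]
  ]
}}

```text
t: 5.42
tool_pos: [0.4423, -0.2852, 0.2169]
tool_rot: [-3.097, -0.524, -0.0]
contact_force: [-0.5, 0.3, 0.2]
opening: 0.0002
grip_force: 0.0
```

```bash
python3 w.py
python3 - <<'E'
from h import *
out=[]
for n in('side','wrist'):
    c=cam(n); im=c['img']
    im=im[70:310,110:430] if n=='side' else im
    out.append(cv2.resize(im,(400,300),interpolation=cv2.INTER_CUBIC))
cv2.imwrite('pics/end.png',np.hstack(out))
E
```

```text
t 5.42 pos [ 0.4423 -0.2852  0.2169] s 0.169 lat -0.0002 z 0.2169 F [-0.5  0.3  0.2] open 0.0002 xaz 19.2 down 1.0
```

View pics/end.png

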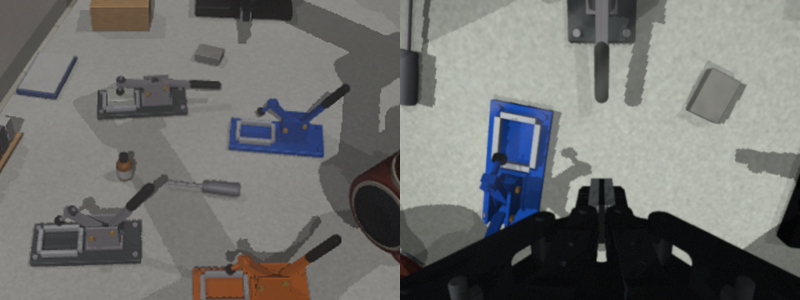

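The handle stays down and level at (200,85) in the side crop, with the pad on the block at (122,90). The empty grey, blue and orange clamps are still open, and the robot is clear.

```bash
python3 -c "from station import ctrl; print(ctrl.finish_job())"
```

```text
the job is handed in; nothing more can be done
None
```

The clamp on the loaded fixture is closed to its stop and stayed down by itself with its pad on the block; the empty fixture's clamp and the blue and orange look-alikes are still open, and the job was handed in at about 5.5 s.

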